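Seat the gilded pole in the sprung V-cradle and hold it down

TASK

First slide the cradle's orange size stop outward, away from the V, to its end stop, so that there is room. Then take the gold-leafed pole from the rack, lay it in the V of the cradle, and press it down onto both faces of the V until the sprung V is fully down; keep holding it pressed down like that with the gripper, finishing while holding it for burnishing. Leave the other poles and everything else on the table where they are.

Things in the scene. Friction and masses are not known exactly. Their poses are not given: they have to be found in the camera images.
- pole_gold: the pole to seat: gold-leafed turned wooden pole (solid cylinder, 30 mm diameter, 170 mm long, about 80 g), origin at its middle on its axis, its y axis along its length; it starts in one of the three places of the rack, lying level with its axis 45 mm above the table, parallel to the rack's y axis
- pole_white: white gesso turned wooden pole (solid cylinder, 30 mm diameter, 170 mm long, about 80 g), origin at its middle on its axis, its y axis along its length; a bystander on the rack
- pole_red: dark red turned wooden pole (solid cylinder, 30 mm diameter, 170 mm long, about 80 g), origin at its middle on its axis, its y axis along its length; a bystander on the rack
- rack: fixed low wooden rack, 225 (x) x 150 (y) mm, origin under its centre. Three places at x = -65, 0, 65 mm, poles along y on two bars 16 mm wide (centres y = -58, 58; top 30 mm high, ridges to 37 mm beside each pole). Between the bars the floor is 8 mm high: grip poles across the middle from above
- cradle_base: blue base plate of the cradle, 90 (x) x 260 (y) x 12 mm, fixed to the table, origin on the table under the middle of the V; its y axis runs along the V, towards the orange size stop. A fixed blue end plate 70 mm high and 50 mm wide has its inner face at y = -99 mm; a dark end lug 30 mm high stands at y = 130 to 142 mm
- v_seat (a point): where the axis of a seated pole's middle lies: on the V's centre line, 66 mm above the table with the V up, 56 mm with it fully down; moves with the V; its axes are those of cradle_base
- v_carriage (a joint): how far the sprung V is pressed down: 0 = up, 0.010 m = fully down on its stop. The spring needs about 5 N to start and 13 N to reach the stop. A dark bar 24 mm wide joins the two rests; its top is 34 mm above the table with the V up (24 mm when down)
- v_front: the V faces on the cradle's -x side (aluminium, 45 degrees, 28 mm long up the slope), in two rests each 30 mm long centred at y = -45 and 45 mm of the cradle; moves with the V; the 60 mm between the rests is free for the fingers. Origin at the bottom of the V, 45 mm above the table with the V up
- v_back: the same V faces on the cradle's +x side, same origin. The tops of the V faces are about 1 mm below the seated pole's axis, 20 mm either side of it
- size_stop (a joint): slide of the orange size stop along the cradle's +y: 0 = closest to the V, 0.050 m = its end stop. The stop's face towards the V is at y = 63 mm of the cradle plus this value. Starts at 0 to 0.010, where the 170 mm pole does not fit between stop and end plate. Friction about 2.5 N, stays where it is left
- stop_grip (a point): centre of the top of the black grip of the size stop, 104 mm above the table; the grip is 14 mm (cradle x) x 22 mm (cradle y), free from its top down to 69 mm, above the 50 mm wide orange plate; moves with the stop
- cup: open brown card coffee cup, 80 mm across, 100 mm high, origin under its centre; bystander
- size_bottle: amber bottle with black cap, 64 mm across, 170 mm high, origin under its centre; bystander
- leaf_jar: clear jar with brass lid, 70 mm across, 70 mm high, origin under its centre; bystander
- brush: brush lying flat, about 20 cm long, origin under it; bystander
- leaf_book: orange booklet of gold leaf, 90 x 90 x 12 mm, origin under its centre; bystander
Mind the look-alikes: they are no part of the job. There is more than one size of the pole_gold; the job needs the smaller.

How it is judged:
On the way:
1. the size stop is slid to its end stop while the gold pole is still away from the cradle (value of joint size_stop above 0.046 m and horizontal distance between pole_gold and cradle_base above 0.15 m), for 0.2 s.
At the end, for the whole second after the job is handed in: Through the last second: gold pole at rest in the V (within 4 mm across, 25 mm along, 0.05 rad), pressed by the fingers (over 3 N), over 2 N on each side of the V, the V at least 8 of its 10 mm down, size stop within 5 mm of its end stop (value of joint size_stop above 0.045 m and value of joint v_carriage above 0.008 m and x of pole_gold in the frame of v_seat between -0.004 and 0.004 m and z of pole_gold in the frame of v_seat between -0.004 and 0.004 m and y of pole_gold in the frame of v_seat between -0.025 and 0.025 m and angle between the y axis of pole_gold and the y axis of v_seat, either way round below 0.05 rad and contact force between pole_gold and v_front above 2 N and contact force between pole_gold and v_back above 2 N and contact force between the fingers and pole_gold above 3 N and linear speed of pole_gold below 0.02 m/s); the arm keeps its last pose, push and grip.
It fails at once if another pole is shifted more than 25 mm (distance of any of pole_white, pole_red from where it was at the start of the episode above 0.025 m).
It fails at once if a bystander is shifted more than 30 mm (distance of any of cup, size_bottle, leaf_jar, brush, leaf_book from where it was at the start of the episode above 0.03 m).
It also fails if it takes over 58 s, if anything falls off the work surface, if the arm or the gripper's body presses on something with over 40 N, if the wrist force passes 120 N, or if a joint passes its speed limit or range.

ROBOT

A 7-joint arm with a two-finger parallel gripper is mounted at the origin on the work surface. World frame = base frame: x ahead of the robot, y to its left, z up, the work surface at z = 0. Lengths are in m, angles in rad, forces in N, time in s.
With the tool pointing down it reaches from about 0.4 to 0.85 m from the base axis. Payload 10.4 kg.
Tool frame: the origin (TCP) lies on the centre line of the jaws, within the pads' length; the fingertips stand 11 mm ahead of it and the grasp point (between the pads) lies 8 mm behind it (tip_reach is the distance from the TCP to the fingertips, in m); z points along the fingers, y is the line along which they close (so a half turn about z gives the same grasp; the last joint's range is limited). The gripper opens to 85 mm and grips with 20 to 120 N. Pads are 22 mm wide; open, the fingers measure 114 mm over their backs; the gripper's body (76 mm by 85 mm) begins 54 mm behind the grasp point. The pads swing forward as they close: fully open they stand 13 mm farther back than shut.
Start: joints at [-1.134, 0.332, -0.065, 1.46, 0.022, 1.35, -0.088], TCP at [0.277, 0.56, 0.242] pointing down, gripper open.
Joint ranges: [-2.6, 2.6], [-0.5, 2.12], [-1.47, 1.34], [0.16, 2.42], [-1.27, 4.41], [0.06, 2.06], [-2.6, 2.6]. Speed limits (rad/s): [2.22, 2.22, 2.79, 2.79, 3.14, 3.14, 3.14].

INTERFACE

Orientations are given as a unit quaternion [x, y, z, w].
In Python, from workcell import get_obs, camera, hand_in, tip_reach gives the robot as it stands. The module is installed in compiled form; this text tells all that it offers.
- The arm moves only by the tool move_arm, never from a script. Its argument "plan" is a list of rows, each an object with "delta_pos": the shift along the tool's x, y, z in a scale on which 1.0 is 0.6 m, a list of three; "turn": the turn, a rotation vector about the tool's x, y, z in normalised numbers (1 is pi rad), a list of three; "fingers": the closure, from 0 (fully open) to 1 (shut). A call has 1 to 12 rows; each row is the pose to reach, as a shift and turn from the pose commanded when the call began, along the tool's axes at that moment; what a row does not reach only later rows make up. A row lasts 1/8 s, in which the tool goes at most 62.5 mm and 10.7 degrees, less where a joint would pass 70% of its speed; a pose out of reach is approached as far as the arm can. A call with a gripper value outside its range is refused whole. The fingers move at their own pace and stop on an object; "force" is the grip in N (left out, the last holds). Time passes only in rows, so rows that repeat a pose let the fingers close. It gives the time, the measured TCP pose, the force, the opening and the grip force at its end, in the units of the state.
- get_obs(): the state, without advancing time (a new reading comes with each control period).
- camera(name): name is "side" or "top" or "wrist"; returns a dict with "color" (400x640x3 uint8, red, green, blue), "range_z" (400x640 float32, m along the optical axis (not along the pixel's ray), 0 where there is no reading), "fx", "fy", "cx", "cy" (pixels), "R" (3x3) and "t" (3): a world point X has camera coordinates R X + t; the wrist camera has in their place "tool_from_camera" (4x4, takes a point from camera to tool coordinates, whose origin is the TCP and whose axes are the flange's). Camera axes: x right, y down, z forward; pixel columns grow to the right and rows downward; lengths in m; the calibration is good to about 2 mm. The wrist camera is an equidistant fisheye: a pixel r from the principal point sees the ray r / f radians off the axis. A picture is of the moment at which its call begins: read the wrist's pose just before it.
- hand_in(): hands the job in; it is judged then, once.
The state is a dict: "clock": time; "joint_pos": joint angles; "joint_velocities": joint speeds; "tau": joint torques, N m; "position": TCP position; "ee_rot": TCP orientation; "ft_force": force on the tool from outside, world axes, zero at the start; "torque": the same for the moment, N m; "grip_width": opening from 0.0 (shut) to 1.0 (fully open); "grasp_force": force on a finger pad.
Only numpy, scipy, OpenCV 4.12 (cv2) and the standard library are available. Lean on these libraries where they do the work, as an engineer would, in place of code of your own. Each camera call takes 0.05 s, during which the arm holds its last target. There are 200 camera calls.

## Working session

There is one attempt and no reset: what is moved stays moved. The work goes in short steps, Python scripts to look and compute and a tool call to move; the robot and the scene stay as the last step left them, time stands still between calls to the robot, and variables do not carry over. Pictures are saved under pics/ and viewed, at most 10 in all, crops included, and the job is handed in when it is done.

Besides the shell and the picture viewer there is one more tool, called after "Emit:" by a JSON object that holds its "fn" and its "kwargs". move_arm: Moves the arm, as the interface text tells. Its arguments: {"type":"object","properties":{"plan":{"type":"array","items":{"type":"object","properties":{"delta_pos":{"type":"array","items":{"type":"number"}},"turn":{"type":"array","items":{"type":"number"}},"fingers":{"type":"number"}}}},"force":{"type":"number"}},"required":["plan"]}

```bash
mkdir -p pics
python3 - <<'E'
from workcell import get_obs,camera,tip_reach
import cv2,numpy as np
o=get_obs();print(o['clock'],o['position'],o['ee_rot'],o['grip_width'],tip_reach)
for n in['top','side']:
    c=camera(n);np.savez(''+n+'.npz',**c);cv2.imwrite(f'pics/{n}0.png',c['color'][:,:,::-1]);print(n,c['fx'],c['cx'],c['cy'],c['R'],c['t'])
E
```

```text
0.0 [0.27719811 0.55978119 0.24153138] [ 2.27850885e-01  9.73695800e-01 -6.73170530e-04 -1.04772220e-04] 0.9998220122961892 0.011
top 443.6731387445879 321.37562130905195 195.59322632134058 [[-0.01071856 -0.99993899  0.00266974]
 [-0.98679248  0.01014599 -0.16167148]
 [ 0.16163452 -0.00436736 -0.98684102]] [-0.03705025  0.52708957  1.52781119]
side 407.21944787106884 315.4295382750495 203.03712468065027 [[ 0.98358906 -0.1802786   0.0072237 ]
 [-0.08924496 -0.52093103 -0.84892061]
 [ 0.15680527  0.83434435 -0.52847102]] [-0.53583201  0.10748723  1.20853587]
```

View pics/top0.png

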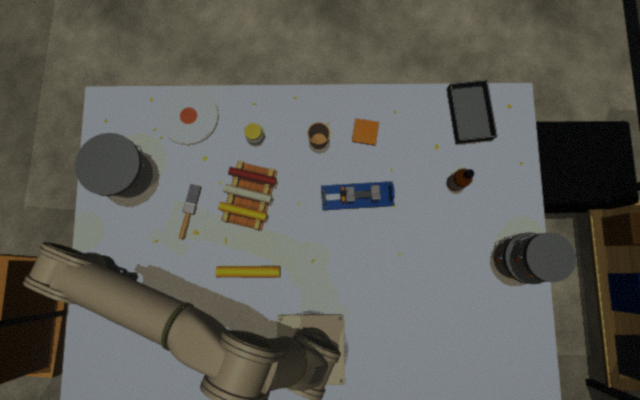

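View pics/side0.png

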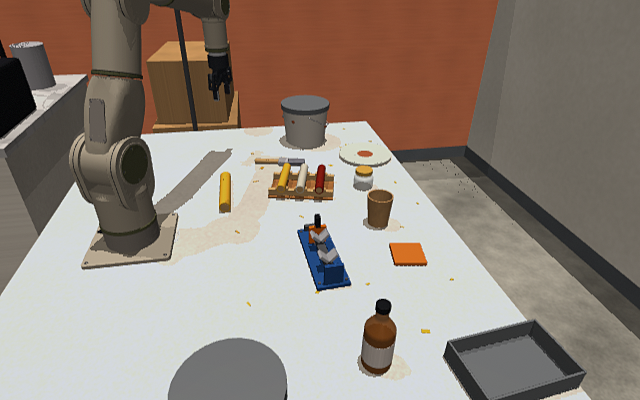

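The top view shows the gold pole in the rack's nearest place, around (243,212), and the larger look-alike loose at (248,271). The blue cradle is at (357,195), with its end plate on the right (−y) and the orange stop and black grip on the left. The side view shows the same layout.

```bash
cat > h.py <<'E'
import numpy as np,cv2
def cloud(c):
    z=c['range_z'];v,u=np.mgrid[:400,:640]
    P=np.stack([(u-c['cx'])/c['fx']*z,(v-c['cy'])/c['fy']*z,z],-1)
    return (P-c['t'])@c['R']
def rect(p): 
    r=cv2.minAreaRect((p[:,:2]*1000).astype(np.float32)); return r,cv2.boxPoints(r).round(0).tolist()
E
python3 - <<'E'
from h import *
ims=[]
for n in['top','side']:
    c=dict(np.load(n+'.npz'));P=cloud(c);h=cv2.cvtColor(c['color'],cv2.COLOR_RGB2HSV);H,S,V=[h[...,i].astype(int) for i in range(3)]
    x,y,z=[P[...,i] for i in range(3)];tab=(c['range_z']>0)&(x>.2)&(x<.9)&(abs(y)<.6)
    print(n,'table z',np.median(z[tab&(S<40)]))
    def rep(name,m):
        k,l,s,_=cv2.connectedComponentsWithStats(m.astype(np.uint8))
        for i in range(1,k):
            if s[i,4]<25: continue
            p=P[l==i];r,b=rect(p);print(name,s[i].tolist(),'med',np.median(p,0).round(4),'zmax',np.percentile(p[:,2],95).round(3),'rect',np.round(r[0],1),np.round(r[1],1),round(r[2],1))
    rep('gold',tab&(H>20)&(H<32)&(S>150)&(z>.025))
    rep('white',tab&(S<90)&(z>.03)&(z<.075)&(V>120))
    rep('red',tab&((H<5)|(H>174))&(S>150)&(z>.03))
    rep('blue',tab&(H>100)&(H<125)&(S>130))
    rep('orange',tab&(H>5)&(H<18)&(S>180)&(z>.04)&(z<.1)&(abs(y)<.2))
    rep('blk',tab&(V<60)&(z>.075)&(abs(y)<.2)&(x<.75))
    if n=='top': ims.append(cv2.resize(c['color'][165:225,300:410],None,fx=7,fy=5,interpolation=0))
    else: ims.append(cv2.resize(c['color'][205:295,285:365],(770,280),interpolation=2))
cv2.imwrite('pics/crop.png',np.vstack(ims)[:,:,::-1])
E
```

```text
top table z 5.876301500933959e-05
gold [245, 124, 16, 15, 178] med [0.7575 0.1996 0.0696] zmax 0.074 rect [757.  199.8] [52.1 53.1] 65.3
gold [219, 203, 47, 17, 274] med [0.4728 0.2341 0.0581] zmax 0.065 rect [473.  233.6] [166.7  20.8] 75.2
gold [216, 268, 64, 8, 479] med [0.2639 0.2177 0.0366] zmax 0.043 rect [264.4 216. ] [218.6  24. ] 89.4
white [223, 185, 47, 16, 207] med [0.536  0.2214 0.0588] zmax 0.063 rect [536.9 220.4] [164.8  17. ] 75.1
red [230, 168, 45, 16, 263] med [0.5973 0.1976 0.0581] zmax 0.064 rect [598.5 201.5] [163.   23.2] 76.7
blue [322, 182, 72, 28, 918] med [ 0.5173 -0.1931  0.0119] zmax 0.031 rect [ 531. -171.] [ 86.2 250.3] 3.1
blk [340, 190, 7, 6, 32] med [ 0.528  -0.1162  0.1025] zmax 0.108 rect [ 528.4 -116.6] [14.5 21.4] 0.1
side table z -0.0014609705261514256
gold [278, 163, 11, 23, 94] med [0.4692 0.2247 0.0567] zmax 0.059 rect [470.6 232.8] [176.9  15.4] 75.2
gold [221, 172, 7, 32, 166] med [0.2617 0.197  0.0362] zmax 0.039 rect [261.1 212.9] [221.3  18.9] 89.0
white [296, 164, 12, 24, 166] med [0.5348 0.2082 0.0552] zmax 0.059 rect [534.8 217.2] [17
[... 272 characters left out ...]
.2327  0.056 ] zmax 0.062 rect [ 534.4 -218.4] [61.7 49.7] 88.7
white [378, 351, 4, 15, 28] med [ 0.5693 -0.5628  0.0554] zmax 0.073 rect [ 569.5 -562.7] [3.6 2.4] 9.4
red [315, 165, 10, 27, 172] med [0.596  0.1931 0.0552] zmax 0.059 rect [597.3 199.9] [169.5  27.1] 76.2
blue [298, 230, 53, 61, 1241] med [ 0.5146 -0.2671  0.0111] zmax 0.066 rect [ 529.2 -176.2] [ 88.  261.6] 3.2
blue [324, 236, 11, 16, 86] med [ 0.5592 -0.1341  0.0102] zmax 0.014 rect [ 560.5 -133. ] [63.7 26.3] 85.2
orange [309, 225, 17, 10, 87] med [ 0.5262 -0.1231  0.0632] zmax 0.071 rect [ 526.8 -123.2] [48.3 17.7] 1.3
blk [315, 214, 6, 13, 65] med [ 0.5269 -0.128   0.0937] zmax 0.102 rect [ 527.3 -121.3] [13.6 26.3] 5.1
```

View pics/crop.png

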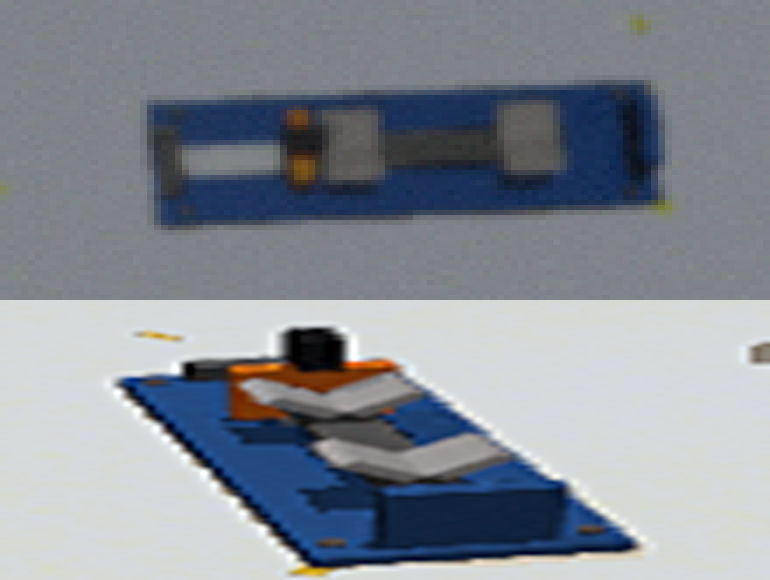

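The grip is at about (0.528, −0.117) and the V middle at about (0.531, −0.189), with the cradle yawed +3°. The base plate centre sits about 14 mm towards the stop, which fits the end plate at −99 and the lug at +142. The gold pole is at about (0.472, 0.234), with its axis 75.5° from x. These agree with the given heights and sizes, so I'm moving above the grip.

Units first: shifts go in shares of 0.6 m and turns go in shares of pi rad. So -0.525 m / 0.6 = -0.875, -0.496 m / 0.6 = -0.8267, 1.058 rad / 3.1416 = 0.3368.

Emit:
{"fn": "move_arm", "kwargs": {"plan": [{"delta_pos":[-0.875,-0.8267,0.05],"turn":[0,0,0.3368],"fingers":0.35},{"delta_pos":[-0.875,-0.8267,0.05],"turn":[0,0,0.3368],"fingers":0.35},{"delta_pos":[-0.875,-0.8267,0.05],"turn":[0,0,0.3368],"fingers":0.35},{"delta_pos":[-0.875,-0.8267,0.05],"turn":[0,0,0.3368],"fingers":0.35},{"delta_pos":[-0.875,-0.8267,0.05],"turn":[0,0,0.3368],"fingers":0.35},{"delta_pos":[-0.875,-0.8267,0.05],"turn":[0,0,0.3368],"fingers":0.35},{"delta_pos":[-0.875,-0.8267,0.05],"turn":[0,0,0.3368],"fingers":0.35},{"delta_pos":[-0.875,-0.8267,0.05],"turn":[0,0,0.3368],"fingers":0.35},{"delta_pos":[-0.875,-0.8267,0.05],"turn":[0,0,0.3368],"fingers":0.35},{"delta_pos":[-0.875,-0.8267,0.05],"turn":[0,0,0.3368],"fingers":0.35},{"delta_pos":[-0.875,-0.8267,0.05],"turn":[0,0,0.3368],"fingers":0.35},{"delta_pos":[-0.875,-0.8267,0.05],"turn":[0,0,0.3368],"fingers":0.35}], "force": 40}}

```text
clock: 1.6
position: [0.5277, -0.1208, 0.2121]
ee_rot: [0.689, 0.725, -0.0, 0.0]
ft_force: [-0.4, 1.5, 1.6]
grip_width: 0.648
grasp_force: 0.0
```

```bash
cat >> h.py <<'E'
from scipy.spatial.transform import Rotation as Ro
def wcloud(o,c):
    z=c['range_z'];v,u=np.mgrid[:400,:640];a=(u-c['cx'])/c['fx'];b=(v-c['cy'])/c['fy'];r=np.hypot(a,b)+1e-9
    t=np.tan(np.minimum(r,1.5));P=np.stack([a/r*t*z,b/r*t*z,z],-1)
    T=np.array(c['tool_from_camera']);Q=P@T[:3,:3].T+T[:3,3]
    return Q@Ro.from_quat(o['ee_rot']).as_matrix().T+o['position']
def delta(o,p,yaw): # yaw of tool y in deg
    R=Ro.from_quat(o['ee_rot']).as_matrix();y=np.degrees(np.arctan2(R[1,1],R[0,1]))
    return (R.T@(np.array(p)-o['position'])).round(4),np.radians(-(yaw-y)).round(4)
E
python3 - <<'E'
from workcell import get_obs,camera
from h import *
o=get_obs();c=camera('wrist');cv2.imwrite('pics/w1.png',c['color'][:,:,::-1])
P=wcloud(o,c);h=cv2.cvtColor(c['color'],cv2.COLOR_RGB2HSV);H,S,V=[h[...,i].astype(int) for i in range(3)];x,y,z=[P[...,i] for i in range(3)]
ok=(c['range_z']>.05)&(x>.45)&(x<.62)&(y<0)&(y>-.33)
for n,m in dict(grip=ok&(z>.096)&(z<.11)&(V<90),blue=ok&(H>100)&(H<125)&(S>120)&(z<.018),orange=ok&(H>5)&(H<20)&(S>150)&(z>.05),rest=ok&(S<60)&(z>.045)&(z<.072)&(V>90)).items():
    k,l,s,_=cv2.connectedComponentsWithStats(m.astype(np.uint8))
    for i in range(1,k):
        if s[i,4]<40: continue
        p=P[l==i];r,b=rect(p);print(n,s[i].tolist(),np.median(p,0).round(4),np.round(r[0],1),np.round(r[1],1),round(r[2],1),p.min(0).round(3),p.max(0).round(3))
print(delta(o,[.528,-.117,.085],3))
E
```

```text
grip [314, 183, 17, 28, 462] [ 0.5296 -0.1151  0.1034] [ 529.4 -115.6] [13. 22.] 3.3 [ 0.523 -0.127  0.097] [ 0.537 -0.105  0.105]
blue [282, 113, 29, 38, 722] [ 0.4993 -0.0712  0.0116] [499.9 -68.7] [30.6 39.8] 1.8 [ 0.484 -0.088  0.009] [ 0.516 -0.049  0.014]
blue [334, 113, 29, 203, 3275] [ 0.5647 -0.148   0.0115] [ 562.3 -171.8] [ 30.9 252.4] 3.6 [ 0.54  -0.297  0.009] [ 0.583 -0.045  0.017]
blue [286, 235, 25, 81, 1213] [ 0.5034 -0.22    0.0115] [ 507.9 -243.1] [ 28.6 115. ] 2.1 [ 0.492 -0.301  0.009] [ 0.521 -0.186  0.016]
blue [307, 300, 33, 10, 185] [ 0.5403 -0.2837  0.0121] [ 540.1 -280.1] [40.9 12.8] 3.6 [ 0.52  -0.287  0.01 ] [ 0.561 -0.274  0.017]
orange [296, 183, 19, 12, 177] [ 0.5151 -0.1172  0.0685] [ 514.4 -116.5] [18.7 15.9] 81.4 [ 0.506 -0.127  0.05 ] [ 0.523 -0.108  0.104]
orange [333, 185, 16, 9, 96] [ 0.5488 -0.1166  0.0686] [ 546.7 -116.2] [13.9  8.1] 4.0 [ 0.54  -0.12   0.067] [ 0.554 -0.112  0.07 ]
rest [323, 201, 26, 27, 373] [ 0.5481 -0.1469  0.0602] [ 544.3 -143.2] [24.4 25.5] 4.4 [ 0.533 -0.156  0.046] [ 0.557 -0.13   0.065]
rest [299, 276, 47, 30, 982] [ 0.5364 -0.2322  0.0577] [ 536.  -232.2] [50.2 30.1] 3.7 [ 0.511 -0.249  0.045] [ 0.562 -0.217  0.065]
(array([0.0039, 0.0005, 0.1271]), np.float64(-0.0024))
```

View pics/w1.png

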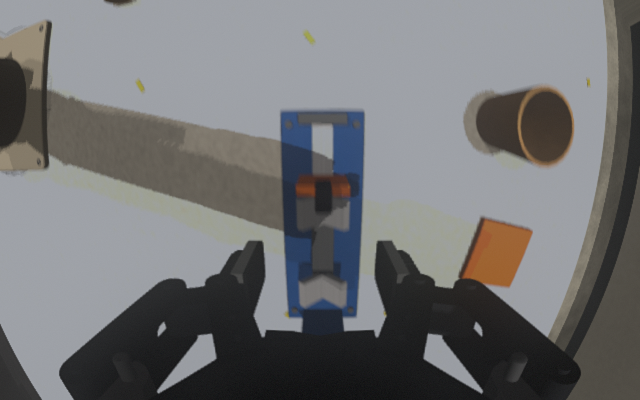

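The wrist view shows the cradle straight below, with the grip near (323,195), the near rest at (323,290) and the cup and booklet clear. Measured grip is (0.529, −0.116, 0.104) and V middle (0.533, −0.187), yaw 3.3°.

Converted, 0.126 m / 0.6 = 0.21, 0.005 m / 0.6 = 0.0083, -0.006 rad / 3.1416 = -0.0019.

Emit:
{"fn": "move_arm", "kwargs": {"plan": [{"delta_pos":[0.0083,0.0033,0.1],"turn":[0,0,-0.0019],"fingers":0.35},{"delta_pos":[0.0083,0.0033,0.1667],"turn":[0,0,-0.0019],"fingers":0.35},{"delta_pos":[0.0083,0.0033,0.21],"turn":[0,0,-0.0019],"fingers":0.35},{"delta_pos":[0.0083,0.0033,0.21],"turn":[0,0,-0.0019],"fingers":0.35},{"delta_pos":[0.0083,0.0033,0.21],"turn":[0,0,-0.0019],"fingers":1},{"delta_pos":[0.0083,0.0033,0.21],"turn":[0,0,-0.0019],"fingers":1},{"delta_pos":[0.0083,0.0033,0.21],"turn":[0,0,-0.0019],"fingers":1},{"delta_pos":[0.0083,0.0033,0.21],"turn":[0,0,-0.0019],"fingers":1},{"delta_pos":[0.0083,0.0033,0.21],"turn":[0,0,-0.0019],"fingers":1},{"delta_pos":[0.0083,0.0033,0.21],"turn":[0,0,-0.0019],"fingers":1}], "force": 40}}

```text
clock: 2.9
position: [0.5296, -0.1123, 0.0876]
ee_rot: [0.686, 0.728, 0.001, 0.0]
ft_force: [-4.6, 0.1, 8.4]
grip_width: 0.159
grasp_force: 40.8
```

Converted, 0.05 m / 0.6 = 0.0833, 0.048 m / 0.6 = 0.08.

Emit:
{"fn": "move_arm", "kwargs": {"plan": [{"delta_pos":[0.02,0,0],"fingers":1},{"delta_pos":[0.04,0,0],"fingers":1},{"delta_pos":[0.0567,0,0],"fingers":1},{"delta_pos":[0.0667,0,0],"fingers":1},{"delta_pos":[0.0733,0,0],"fingers":1},{"delta_pos":[0.08,0,0],"fingers":1},{"delta_pos":[0.0833,0,0],"fingers":1},{"delta_pos":[0.0833,0,0],"fingers":1}]}}

```text
validation failed for argument at $.pl...
```

Converted, 0.05 m / 0.6 = 0.0833, 0.048 m / 0.6 = 0.08.

Emit:
{"fn": "move_arm", "kwargs": {"plan": [{"delta_pos":[0.02,0,0],"turn":[0,0,0],"fingers":1},{"delta_pos":[0.04,0,0],"turn":[0,0,0],"fingers":1},{"delta_pos":[0.0567,0,0],"turn":[0,0,0],"fingers":1},{"delta_pos":[0.0667,0,0],"turn":[0,0,0],"fingers":1},{"delta_pos":[0.0733,0,0],"turn":[0,0,0],"fingers":1},{"delta_pos":[0.08,0,0],"turn":[0,0,0],"fingers":1},{"delta_pos":[0.0833,0,0],"turn":[0,0,0],"fingers":1},{"delta_pos":[0.0833,0,0],"turn":[0,0,0],"fingers":1}]}}

```text
clock: 3.9
position: [0.5271, -0.0645, 0.0876]
ee_rot: [0.687, 0.727, -0.0, 0.002]
ft_force: [-1.6, -10.0, 7.0]
grip_width: 0.159
grasp_force: 40.6
```

Emit:
{"fn": "move_arm", "kwargs": {"plan": [{"delta_pos":[0.005,0,0],"turn":[0,0,0],"fingers":1},{"delta_pos":[0.0083,0,0],"turn":[0,0,0],"fingers":1},{"delta_pos":[0.0083,0,0],"turn":[0,0,0],"fingers":1},{"delta_pos":[0.0083,0,0],"turn":[0,0,0],"fingers":1}]}}

```text
clock: 4.4
position: [0.527, -0.0641, 0.0876]
ee_rot: [0.688, 0.726, -0.001, 0.004]
ft_force: [2.9, -25.5, 1.6]
grip_width: 0.156
grasp_force: 39.9
```

It's against its end stop: 25 N and no further travel. Releasing and rising.

Converted, -0.12 m / 0.6 = -0.2, -0.06 m / 0.6 = -0.1.

Emit:
{"fn": "move_arm", "kwargs": {"plan": [{"delta_pos":[-0.0083,0,0],"turn":[0,0,0],"fingers":1},{"delta_pos":[-0.0083,0,0],"turn":[0,0,0],"fingers":0.35},{"delta_pos":[-0.0083,0,0],"turn":[0,0,0],"fingers":0.35},{"delta_pos":[-0.0083,0,0],"turn":[0,0,0],"fingers":0.35},{"delta_pos":[-0.0083,0,0],"turn":[0,0,0],"fingers":0.35},{"delta_pos":[-0.0083,0,-0.1],"turn":[0,0,0],"fingers":0.35},{"delta_pos":[-0.0083,0,-0.2],"turn":[0,0,0],"fingers":0.35},{"delta_pos":[-0.0083,0,-0.2],"turn":[0,0,0],"fingers":0.35}]}}

```text
clock: 5.4
position: [0.5289, -0.0625, 0.2108]
ee_rot: [0.686, 0.728, 0.003, 0.002]
ft_force: [0.7, 0.5, -0.1]
grip_width: 0.648
grasp_force: 0.0
```

Run:
```python
from workcell import get_obs
from h import *
o=get_obs();print(o['position'],o['ee_rot'],o['grip_width'],delta(o,[.472,.2335,.19],-14.5))
```

```text
[ 0.52886383 -0.062546    0.21083405] [0.68599122 0.72759903 0.00314911 0.00240552] 0.6482085112516887 (array([ 0.2989, -0.0395,  0.0208]), np.float64(0.3119))
```

Converted, 0.299 m / 0.6 = 0.4983, -0.04 m / 0.6 = -0.0667, 0.312 rad / 3.1416 = 0.0993.

Emit:
{"fn": "move_arm", "kwargs": {"plan": [{"delta_pos":[0.4983,-0.0667,0.0167],"turn":[0,0,0.0993],"fingers":0.35},{"delta_pos":[0.4983,-0.0667,0.0167],"turn":[0,0,0.0993],"fingers":0.35},{"delta_pos":[0.4983,-0.0667,0.0167],"turn":[0,0,0.0993],"fingers":0.35},{"delta_pos":[0.4983,-0.0667,0.0167],"turn":[0,0,0.0993],"fingers":0.35},{"delta_pos":[0.4983,-0.0667,0.0167],"turn":[0,0,0.0993],"fingers":0.35},{"delta_pos":[0.4983,-0.0667,0.0167],"turn":[0,0,0.0993],"fingers":0.35},{"delta_pos":[0.4983,-0.0667,0.0167],"turn":[0,0,0.0993],"fingers":0.35},{"delta_pos":[0.4983,-0.0667,0.0167],"turn":[0,0,0.0993],"fingers":0.35}]}}

```text
clock: 6.4
position: [0.4694, 0.2322, 0.1961]
ee_rot: [0.791, 0.611, -0.0, 0.0]
ft_force: [0.2, -0.4, 0.9]
grip_width: 0.651
grasp_force: 0.0
```

Run:
```python
from workcell import get_obs,camera
from h import *
o=get_obs();c=camera('wrist');cv2.imwrite('pics/w2.png',c['color'][:,:,::-1]);print(o['position'],o['ee_rot'],o['grip_width'])
P=wcloud(o,c);h=cv2.cvtColor(c['color'],cv2.COLOR_RGB2HSV);H,S,V=[h[...,i].astype(int) for i in range(3)];x,y,z=[P[...,i] for i in range(3)]
ok=(c['range_z']>.05)&(x>.35)&(x<.7)&(y>.1)&(y<.35)&(z<.08)&(z>.046)
for n,m in dict(gold=ok&(H>18)&(H<34)&(S>130),white=ok&(S<70)&(V>100),red=ok&((H<6)|(H>172))&(S>140)).items():
    k,l,s,_=cv2.connectedComponentsWithStats(m.astype(np.uint8))
    for i in range(1,k):
        if s[i,4]<80: continue
        p=P[l==i];r,b=rect(p);print(n,s[i].tolist(),np.median(p,0).round(4),np.round(r[0],1),np.round(r[1],1),round(r[2],1),'zmax',p[:,2].max().round(3))
```

```text
[0.46937897 0.23218766 0.19607893] [ 7.91358305e-01  6.11352576e-01 -2.09194106e-04  1.27713025e-04] 0.6514492032517843
gold [308, 94, 33, 180, 5017] [0.4764 0.2458 0.0577] [474.6 235.9] [168.3  28.9] 76.2 zmax 0.061
white [377, 94, 34, 156, 4059] [0.5405 0.2405 0.0576] [540.  231.1] [148.8  27.4] 75.8 zmax 0.061
red [438, 101, 34, 167, 3051] [0.598  0.2064 0.0581] [600.  204.3] [166.9  26.3] 74.3 zmax 0.061
```

View pics/w2.png

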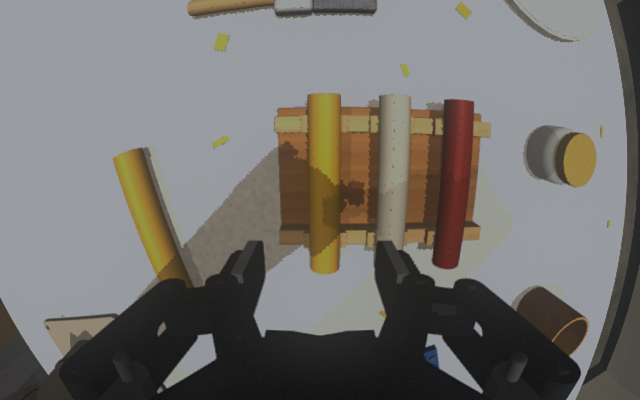

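The wrist view shows the gold pole at (324,183) between the finger lines, with white to its right and the larger look-alike far left. Measured centre is (0.4745, 0.236), top z 0.060 as it must be, size 168 x 29 mm.

Converted, 0.159 m / 0.6 = 0.265, 0.005 m / 0.6 = 0.0083.

Emit:
{"fn": "move_arm", "kwargs": {"plan": [{"delta_pos":[0.0083,0.0067,0.0833],"turn":[0,0,0],"fingers":0.45},{"delta_pos":[0.0083,0.0067,0.15],"turn":[0,0,0],"fingers":0.45},{"delta_pos":[0.0083,0.0067,0.2],"turn":[0,0,0],"fingers":0.45},{"delta_pos":[0.0083,0.0067,0.2417],"turn":[0,0,0],"fingers":0.45},{"delta_pos":[0.0083,0.0067,0.265],"turn":[0,0,0],"fingers":0.45},{"delta_pos":[0.0083,0.0067,0.265],"turn":[0,0,0],"fingers":0.45},{"delta_pos":[0.0083,0.0067,0.265],"turn":[0,0,0],"fingers":1},{"delta_pos":[0.0083,0.0067,0.265],"turn":[0,0,0],"fingers":1},{"delta_pos":[0.0083,0.0067,0.265],"turn":[0,0,0],"fingers":1},{"delta_pos":[0.0083,0.0067,0.265],"turn":[0,0,0],"fingers":1},{"delta_pos":[0.0083,0.0067,0.265],"turn":[0,0,0],"fingers":1}], "force": 60}}

```text
clock: 7.82
position: [0.4749, 0.2379, 0.0385]
ee_rot: [0.791, 0.612, 0.001, 0.0]
ft_force: [0.1, -2.1, 7.2]
grip_width: 0.331
grasp_force: 59.2
```

Converted, -0.16 m / 0.6 = -0.2667, -0.13 m / 0.6 = -0.2167.

Emit:
{"fn": "move_arm", "kwargs": {"plan": [{"delta_pos":[0,0,-0.0333],"turn":[0,0,0],"fingers":1},{"delta_pos":[0,0,-0.0833],"turn":[0,0,0],"fingers":1},{"delta_pos":[0,0,-0.15],"turn":[0,0,0],"fingers":1},{"delta_pos":[0,0,-0.2167],"turn":[0,0,0],"fingers":1},{"delta_pos":[0,0,-0.2667],"turn":[0,0,0],"fingers":1},{"delta_pos":[0,0,-0.2667],"turn":[0,0,0],"fingers":1}]}}

```text
clock: 8.57
position: [0.4751, 0.2384, 0.1999]
ee_rot: [0.791, 0.612, 0.002, -0.0]
ft_force: [0.4, 0.6, -0.5]
grip_width: 0.333
grasp_force: 59.2
```

Run:
```python
from workcell import get_obs
from h import *
o=get_obs();print(o['position'],o['ee_rot'],o['grip_width'],o['grasp_force'],o['ft_force'],delta(o,[.533,-.185,.2],3.3))
```

```text
[0.47507406 0.23835099 0.19986247] [ 7.90623835e-01  6.12297502e-01  2.38363572e-03 -1.99163637e-04] 0.33293778696460463 59.20207500457764 [ 0.4474215   0.56685813 -0.5255309 ] (array([-0.3954,  0.162 , -0.0013]), np.float64(-0.3105))
```

Converted, -0.395 m / 0.6 = -0.6583, 0.162 m / 0.6 = 0.27, -0.31 rad / 3.1416 = -0.0987.

Emit:
{"fn": "move_arm", "kwargs": {"plan": [{"delta_pos":[-0.0833,0.0333,0],"turn":[0,0,-0.0127],"fingers":1},{"delta_pos":[-0.1667,0.0667,0],"turn":[0,0,-0.0255],"fingers":1},{"delta_pos":[-0.25,0.1,0],"turn":[0,0,-0.0382],"fingers":1},{"delta_pos":[-0.3333,0.1333,0],"turn":[0,0,-0.0509],"fingers":1},{"delta_pos":[-0.4167,0.1667,0],"turn":[0,0,-0.0637],"fingers":1},{"delta_pos":[-0.5,0.2,0],"turn":[0,0,-0.0764],"fingers":1},{"delta_pos":[-0.5833,0.2333,0],"turn":[0,0,-0.0891],"fingers":1},{"delta_pos":[-0.6583,0.27,0],"turn":[0,0,-0.0987],"fingers":1},{"delta_pos":[-0.6583,0.27,0],"turn":[0,0,-0.0987],"fingers":1},{"delta_pos":[-0.6583,0.27,0],"turn":[0,0,-0.0987],"fingers":1}]}}

```text
clock: 9.82
position: [0.5316, -0.1847, 0.1963]
ee_rot: [0.687, 0.727, -0.0, -0.001]
ft_force: [0.2, 1.7, -0.3]
grip_width: 0.333
grasp_force: 59.3
```

Run:
```python
from workcell import get_obs,camera
from h import *
o=get_obs();c=camera('wrist');cv2.imwrite('pics/w3.png',c['color'][:,:,::-1]);print(o['position'],o['ee_rot'],o['grip_width'],o['grasp_force'])
print(delta(o,[.533,-.185,.07],3.3))
P=wcloud(o,c);h=cv2.cvtColor(c['color'],cv2.COLOR_RGB2HSV);H,S,V=[h[...,i].astype(int) for i in range(3)];x,y,z=[P[...,i] for i in range(3)]
ok=(c['range_z']>.05)&(x>.4)&(x<.65)&(y<.02)&(y>-.33)
for n,m in dict(gold=ok&(H>18)&(H<34)&(S>130)&(z>.12),grip=ok&(z>.096)&(z<.11)&(V<90),rest=ok&(S<60)&(z>.045)&(z<.072)&(V>90)).items():
    k,l,s,_=cv2.connectedComponentsWithStats(m.astype(np.uint8))
    for i in range(1,k):
        if s[i,4]<40: continue
        p=P[l==i];r,b=rect(p);print(n,s[i].tolist(),np.median(p,0).round(4),np.round(r[0],1),np.round(r[1],1),round(r[2],1),p.min(0).round(3),p.max(0).round(3))
        if n=='gold':
            e=p[:,1]>p[:,1].max()-.015; e2=p[:,1]<p[:,1].min()+.02;print('ends',np.median(p[e],0),np.median(p[e2],0),p[e].max(0),p[e2].max(0))
```

```text
[ 0.53163618 -0.18470513  0.19630952] [ 6.86729264e-01  7.26912817e-01 -3.36082617e-04 -7.49424065e-04] 0.33296462705224017 59.26199197769165
(array([-0.0005,  0.0015,  0.1263]), np.float64(-0.0008))
gold [283, 77, 73, 259, 16442] [ 0.5297 -0.145   0.2155] [ 529.9 -158. ] [ 29.2 113. ] 3.8 [ 0.513 -0.215  0.202] [ 0.547 -0.101  0.26 ]
ends [ 0.52762097 -0.10932518  0.21555207] [ 0.5326286  -0.20236184  0.21526388] [ 0.54148606 -0.10142835  0.21898782] [ 0.54667827 -0.19528128  0.21819706]
grip [313, 40, 20, 30, 555] [ 0.527  -0.0696  0.1034] [527.1 -69.2] [13.7 21.2] 3.2 [ 0.52  -0.08   0.096] [ 0.534 -0.058  0.106]
```

View pics/w3.png

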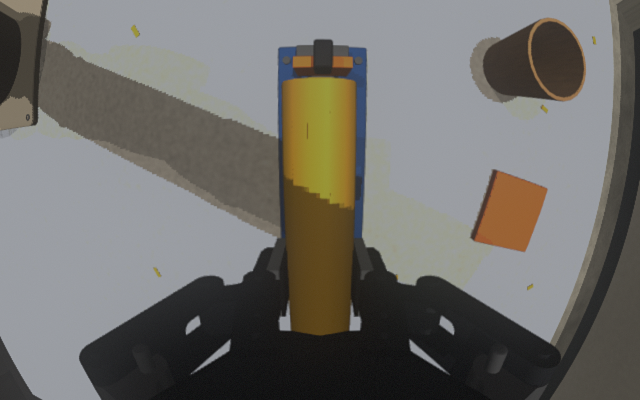

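The wrist view shows the pole held level over the cradle, with its +y end at (320,80) and the stop slid clear at (323,60). The pole axis is about 1.5 mm off the V line, with free space at both ends.

Converted, 0.14 m / 0.6 = 0.2333, 0.131 m / 0.6 = 0.2183.

Emit:
{"fn": "move_arm", "kwargs": {"plan": [{"delta_pos":[0.0067,0.0025,0.0667],"turn":[0,0,0],"fingers":1},{"delta_pos":[0.0067,0.0025,0.1333],"turn":[0,0,0],"fingers":1},{"delta_pos":[0.0067,0.0025,0.175],"turn":[0,0,0],"fingers":1},{"delta_pos":[0.0067,0.0025,0.2],"turn":[0,0,0],"fingers":1},{"delta_pos":[0.0067,0.0025,0.2183],"turn":[0,0,0],"fingers":1},{"delta_pos":[0.0067,0.0025,0.2267],"turn":[0,0,0],"fingers":1},{"delta_pos":[0.0067,0.0025,0.2333],"turn":[0,0,0],"fingers":1},{"delta_pos":[0.0067,0.0025,0.2333],"turn":[0,0,0],"fingers":1}], "force": 80}}

```text
clock: 10.88
position: [0.5336, -0.1811, 0.0579]
ee_rot: [0.687, 0.727, 0.0, -0.0]
ft_force: [-4.1, 2.1, 5.1]
grip_width: 0.327
grasp_force: 80.2
```

Converted, 0.011 m / 0.6 = 0.0183, 0.009 m / 0.6 = 0.015.

Emit:
{"fn": "move_arm", "kwargs": {"plan": [{"delta_pos":[0,-0.0017,0.005],"turn":[0,0,0],"fingers":1},{"delta_pos":[0,-0.0017,0.01],"turn":[0,0,0],"fingers":1},{"delta_pos":[0,-0.0017,0.015],"turn":[0,0,0],"fingers":1},{"delta_pos":[0,-0.0017,0.0183],"turn":[0,0,0],"fingers":1},{"delta_pos":[0,-0.0017,0.0183],"turn":[0,0,0],"fingers":1},{"delta_pos":[0,-0.0017,0.0183],"turn":[0,0,0],"fingers":1}], "force": 100}}

```text
clock: 11.62
position: [0.5336, -0.1812, 0.0498]
ee_rot: [0.687, 0.727, 0.002, 0.0]
ft_force: [-14.6, 7.5, 37.3]
grip_width: 0.32
grasp_force: 104.0
```

Converted, -0.002 m / 0.6 = -0.0033.

Emit:
{"fn": "move_arm", "kwargs": {"plan": [{"delta_pos":[0,-0.0033,0],"turn":[0,0,0],"fingers":1},{"delta_pos":[0,-0.0033,0],"turn":[0,0,0],"fingers":1},{"delta_pos":[0,-0.0033,0],"turn":[0,0,0],"fingers":1},{"delta_pos":[0,-0.0033,0],"turn":[0,0,0],"fingers":1}]}}

```text
clock: 12.12
position: [0.5334, -0.1813, 0.0499]
ee_rot: [0.687, 0.727, 0.003, 0.002]
ft_force: [-4.0, 5.7, 27.2]
grip_width: 0.318
grasp_force: 102.0
```

Run:
```python
from workcell import get_obs,camera
from h import *
o=get_obs();print({k:np.round(o[k],4).tolist() for k in('clock','position','ft_force','torque','grip_width','grasp_force')})
c=camera('wrist')
P=wcloud(o,c);h=cv2.cvtColor(c['color'],cv2.COLOR_RGB2HSV);H,S,V=[h[...,i].astype(int) for i in range(3)];x,y,z=[P[...,i] for i in range(3)]
ok=(c['range_z']>.05)&(x>.4)&(x<.65)&(y<.02)&(y>-.33)
p=P[ok&(H>18)&(H<34)&(S>130)&(z>.04)]
for a in np.arange(-.2,-.1,.02):
    q=p[(p[:,1]>a)&(p[:,1]<a+.015)]
    if len(q)>20:print(a,np.median(q,0).round(4),np.percentile(q[:,0],[2,98]).round(4),np.percentile(q[:,2],97).round(4))
print('end',np.percentile(p[:,1],99.5))
q=P[ok&(z>.096)&(z<.11)&(V<90)&(y>-.1)];print('grip',rect(q)[0])
q=P[ok&(H>100)&(H<125)&(S>120)&(z<.018)];print('base',q[:,0].min(),q[:,0].max())
c=camera('side');cv2.imwrite('pics/s4.png',cv2.resize(c['color'][120:300,220:400],(720,600),interpolation=2)[:,:,::-1])
```

```text
{'clock': 12.125, 'position': [0.5334, -0.1813, 0.0499], 'ft_force': [-4.0387, 5.6774, 27.2455], 'torque': [1.1088, 0.7857, -0.2911], 'grip_width': 0.3183, 'grasp_force': 102.0379}
-0.2 [ 0.5339 -0.1923  0.0689] [0.5206 0.5472] 0.0712
-0.18000000000000002 [ 0.5326 -0.1721  0.0689] [0.5195 0.5459] 0.0712
-0.16000000000000003 [ 0.5314 -0.1522  0.0688] [0.5183 0.5447] 0.0711
-0.14000000000000004 [ 0.5304 -0.1324  0.0687] [0.5172 0.5437] 0.071
-0.12000000000000005 [ 0.5294 -0.1125  0.0687] [0.5163 0.5427] 0.071
end -0.09891690606376398
grip ((527.7762451171875, -80.1003646850586), (12.623862266540527, 1.7917556762695312), 2.394871234893799)
base 0.48217436083927767 0.5776295735400936
```

View pics/s4.png

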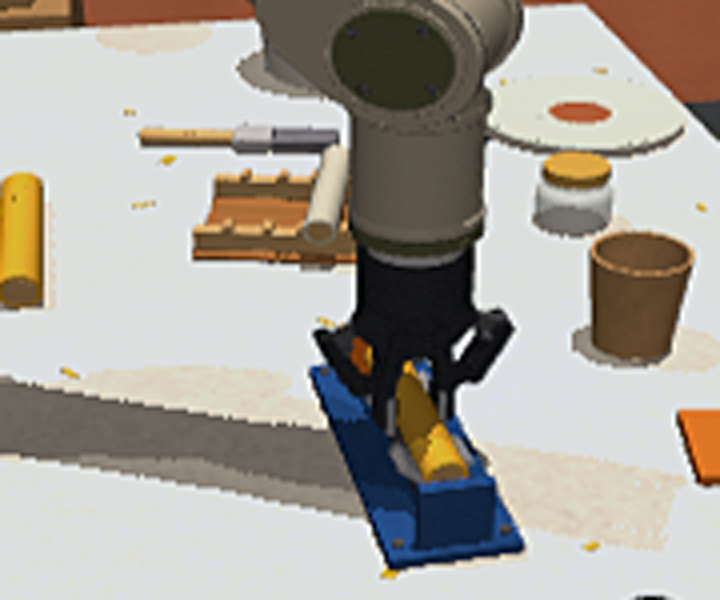

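The side view shows the pole in the V, with the rack's other poles and the bystanders in place. Pole top at z 0.071 puts its axis at 0.056, fully down, and yaw is 3.2° as the cradle. I'll hold briefly to check the push is steady.

Converted, -0.0005 m / 0.6 = -0.0008.

Emit:
{"fn": "move_arm", "kwargs": {"plan": [{"delta_pos":[0,-0.0008,0],"turn":[0,0,0],"fingers":1},{"delta_pos":[0,-0.0008,0],"turn":[0,0,0],"fingers":1},{"delta_pos":[0,-0.0008,0],"turn":[0,0,0],"fingers":1},{"delta_pos":[0,-0.0008,0],"turn":[0,0,0],"fingers":1},{"delta_pos":[0,-0.0008,0],"turn":[0,0,0],"fingers":1},{"delta_pos":[0,-0.0008,0],"turn":[0,0,0],"fingers":1},{"delta_pos":[0,-0.0008,0],"turn":[0,0,0],"fingers":1},{"delta_pos":[0,-0.0008,0],"turn":[0,0,0],"fingers":1}]}}

```text
clock: 13.22
position: [0.5334, -0.1812, 0.0499]
ee_rot: [0.687, 0.727, 0.003, 0.002]
ft_force: [-1.8, 6.6, 24.8]
grip_width: 0.32
grasp_force: 101.9
```

Steady at 25 N down and balanced sideways.

```bash
python3 -c "
from workcell import hand_in
print(hand_in())"
```

```text
the job is handed in; nothing more can be done
None
```

The job is handed in: the size stop is at its end stop, and the smaller gold pole is in the V, held fully down at about 25 N (measured just before hand-in at 13 s; no verdict was returned).

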